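Tap the wedge home to clamp a painting panel in its jig

TASK

The little painting panel lies loose in the wooden clamping jig. Pick up the hammer and, with its round face, gently tap the wedge in by its thick end until it stops advancing and holds the panel tight against the fence; do not strike hard, touch the jig only with the hammer and leave the other things alone. Then lay the hammer flat on the bench, clear of the jig.

Things in the scene. Friction and masses are not known exactly. Their poses are not given: they have to be found in the camera images.
- hammer_grip (a point): Light hammer (0.28 kg, 265 mm long), wooden handle, steel head, lying flat. Point: centre of the handle's neck, where to hold it (near its centre of mass), 16 mm above the bench. x: along the handle to the head, y: the way the round face looks, z up. The neck is 20 mm wide, 24 mm high, x -60 to +30 mm; head x 30 to 60, y -43 to +45, 32 mm high; handle end x -205.
- hammer_face (a point): Centre of the hammer's round striking face (32 mm diameter), 45 mm along x and 45 mm along y from the grip point, at the same height. Axes as the grip point's; the face looks along y.
- jig: Plywood jig fixed on the bench, board 260 x 180 x 18 mm. Origin at bench height; the board spans x -150 to +110, y -90 to +90 mm. y: the way the wedge is driven; x: from wedge to panel; z up. Along x: fixed cleat (x -143 to -117, 52 mm high, ends at y -85), wedge, sliding jaw (52 mm high, far face at x -65 at the start), panel, fence. The wedge sticks out towards -y.
- wedge_butt (a point): Centre of the flat thick end of the dark wooden wedge, the place to tap, 36.5 mm above the bench. Axes as the jig's. This end is 44 mm wide (x), 35 mm high, faces -y and starts at jig x -95, y -195 to -183 mm. The wedge is 195 mm long, tapers 1 in 6 to 12 mm, and slides only along the jig's y in its track between cleat and jaw.
- wedge (a joint): How far the wedge is driven along the jig's y (m; starts 0 to 0.012, end of track 0.12). It slides under 3 to 6 N, stays where left and comes up tight somewhere from 0.03 to 0.1, depending on where the fence is screwed down (1 mm of fence is 6 mm of wedge). It then stops within a few mm; it is tight when taps of 12 to 20 N no longer move it. More than 35 N bruises it.
- jaw (a joint): How far the wedge has pushed the sliding jaw towards the panel, along the jig's x (m; 0 at the start, 0.002 to 0.015 when tight).
- panel: Small painting on a wooden panel, 120 x 150 x 24 mm, 0.4 kg, lying loose and flat on the jig board, 18 mm above the bench, between the jaw and the fence (a bar 28 mm wide, 30 mm high, screwed on the board), with 2 to 14 mm of play in all. Origin under its middle, axes as the jig's.
- brush_tin: Bystander: metal tin with brushes, 74 mm diameter, 100 mm high, brushes up to about 220 mm; origin under its middle.
- paper_cup: Bystander: takeaway cup with black lid, 76 mm diameter, 106 mm high; origin under its middle.
- paint_jar: Bystander: small lidded paint jar, 60 mm diameter, 75 mm high; origin under its middle.
Mind the look-alikes: they are no part of the job. Leave any red or turquoise look-alike of the panel alone.

How it is judged:
By the outcome, as a careful person would: the job done as asked, in the order asked, and still so for the second after the job is handed in, with the robot touching nothing.
It also fails if it takes over 61 s, if anything falls off the work surface, if the arm or the gripper's body presses on something with over 40 N, if the wrist force passes 120 N, or if a joint passes its speed limit or range.

ROBOT

A 7-joint arm with a two-finger parallel gripper is mounted at the origin on the work surface. World frame = base frame: x ahead of the robot, y to its left, z up, the work surface at z = 0. Lengths are in m, angles in rad, forces in N, time in s.
With the tool pointing down it reaches from about 0.425 to 0.875 m from the base axis. Payload 4.7 kg.
Tool frame: the origin (TCP) lies midway between the tips of the shut fingers; the grasp point (between the pads) lies 19 mm behind it; y points along the fingers, z is the direction in which the jaws open and shut, and the axes are right-handed (so a half turn about y gives the same grasp; the last joint's range is limited). The gripper opens to 87 mm and grips with 3 to 60 N. Pads are 19 mm wide; open, the fingers measure 117 mm over their backs; the gripper's body (75 mm by 190 mm) begins 51 mm behind the grasp point.
Start: joints at [1.202, 0.321, -0.07, 1.45, 0.023, 1.371, -0.057], TCP at [0.243, -0.603, 0.185] pointing down, gripper open.
Joint ranges: [-2.86, 2.86], [-0.3, 2.09], [-1.38, 1.24], [0.06, 2.45], [-1.56, 4.7], [0.09, 2.05], [-2.69, 2.69]. Speed limits (rad/s): [2.57, 2.57, 3.14, 3.14, 3.14, 3.14, 3.14].

INTERFACE

Orientations are given as a rotation vector (axis times angle).
In Python, from bench import ctrl gives the robot as it stands.
- The arm moves only by the tool play_rows, never from a script. Its arguments are lists of equal length, an entry for each row: "translation": the shift along the tool's x, y, z in mm, a list of three; "turn": the turn, a rotation vector about the tool's x, y, z in rad, a list of three; "fingers": the opening, from -1 (shut) to 1 (fully open), so that 0 is half open. In form: {"translation": [[dx, dy, dz], ...], "turn": [[wx, wy, wz], ...], "fingers": [fingers, ...]}. A call has exactly 10 rows; each row shifts and turns the commanded pose from where the row before left it, along the tool's axes as they then stand; what a row does not reach is not made up. A row lasts 1/12 s, in which the tool goes at most 41.7 mm and 7.16 degrees, less where a joint would pass 70% of its speed; a pose out of reach is approached as far as the arm can. A call with a gripper value outside its range is refused whole. The fingers move at their own pace and stop on an object; "grip_force" is the grip in N (left out, the last holds). Time passes only in rows, so rows that do not move let the fingers close, or fill a call up. It gives the time, the measured TCP pose, the force and the opening at its end, in the units of the state.
- ctrl.get_state(): the state, without advancing time (a new reading comes with each control period).
- ctrl.get_image(name): name is "side" or "top" or "wrist"; returns the picture (400x640x3 uint8, blue, green, red); there is no depth.
- ctrl.camera_info(name): a dict with "camera_matrix" (3x3 intrinsics, pixels), "R" (3x3) and "t" (3): a world point X has camera coordinates R X + t. Camera axes: x right, y down, z forward; pixel columns grow to the right and rows downward; lengths in m; the calibration is good to about 2 mm. The wrist camera is an equidistant fisheye: a pixel r from the principal point sees the ray r / f radians off the axis. A picture is of the moment at which its call begins: read the wrist's pose just before it. camera_info takes no time and is no camera call; for the wrist camera it gives the pose at the moment of the call.
- ctrl.close_job(): hands the job in, once; it reports no verdict.
The state is a dict: "time": time; "joint_positions": joint angles; "qd": joint speeds; "joint_torque": joint torques, N m; "position": TCP position; "tool_rot": TCP orientation; "ft_force": force on the tool from outside, world axes, zero at the start; "torque": the same for the moment, N m; "grip_width": opening from 0.0 (shut) to 1.0 (fully open).
Only numpy, scipy, OpenCV 4.12 (cv2) and the standard library are available. Lean on these libraries where they do the work, as an engineer would, in place of code of your own. Each camera call takes 0.05 s, during which the arm holds its last target.

## Working session

There is one attempt and no reset: what is moved stays moved. The work goes in short steps, Python scripts to look and compute and a tool call to move; the robot and the scene stay as the last step left them, time stands still between calls to the robot, and variables do not carry over. Pictures are saved under pics/ and viewed, and the job is handed in when it is done.

Besides the shell and the picture viewer there is one more tool, called after ">>>" by a JSON object that holds its "method" and its "body". play_rows: Moves the arm, as the interface text tells. Its arguments: {"type":"object","properties":{"translation":{"type":"array"},"turn":{"type":"array"},"fingers":{"type":"array"},"grip_force":{"type":"number"}},"required":["translation","turn","fingers"]}

```bash
ls; mkdir -p pics; python3 - <<'E'
from bench import ctrl
import cv2
s=ctrl.get_state();print(s)
for n in ["top","side","wrist"]:
    i=ctrl.camera_info(n);print(n,i)
    cv2.imwrite(f"pics/{n}0.png",ctrl.get_image(n))
E
```

```text
pics
{'time': 0.0, 'joint_positions': array([ 1.20212533,  0.32182368, -0.07004316,  1.45166321,  0.02260276,
        1.37079339, -0.05692003]), 'qd': array([ 0.00131305, -0.0014419 ,  0.0009843 ,  0.00198509,  0.00023176,
       -0.00044591,  0.00050368]), 'joint_torque': array([ 3.37141892e-04, -4.91291320e+01, -4.03338745e-01, -3.12522447e+01,
       -6.38079084e-02,  4.38318180e-02,  1.92982707e-04]), 'position': array([ 0.24246335, -0.60241732,  0.18346673]), 'tool_rot': array([-0.39030418,  2.01394329, -2.0101684 ]), 'ft_force': array([ 0.23735773, -0.52196952, -0.27597559]), 'torque': array([ 0.0512696 , -0.02446359, -0.01428652]), 'grip_width': 1.0006155986651424}
top {'camera_matrix': array([[511.34741545,   0.        , 327.08357288],
       [  0.        , 511.34741545, 202.84693453],
       [  0.        ,   0.        ,   1.        ]]), 'R': array([[-0.02106564, -0.99973381, -0.00941051],
       [-0.98207232,  0.02245526, -0.18716229],
       [ 0.18732378,  0.00529911, -0.98228393]]), 't': array([0.04743246, 0.58226591, 1.20731827])}
side {'camera_matrix': array([[454.1108116 ,   0.        , 322.30728459],
       [  0.        , 454.1108116 , 199.00962683],
       [  0.        ,   0.        ,   1.        ]]), 'R': array([[-0.68035889, -0.73254538, -0.02211423],
       [-0.45340071,  0.44442397, -0.77260283],
       [ 0.57579473, -0.5156206 , -0.6345044 ]]), 't': array([0.43672591, 0.29374705, 0.93290704])}
wrist {'camera_matrix': array([[309.70691629,   0.        , 320.91890892],
       [  0.        , 309.70691629, 203.1795595 ],
       [  0.        ,   0.        ,   1.        ]]), 'R': array([[ 0.37413777, -0.92737023, -0.00231955],
       [-0.88474486, -0.35768839,  0.29880688],
       [-0.27793428, -0.10974273, -0.95431078]]), 't': array([-0.64898378, -0.03751656,  0.3918401 ])}
```

View pics/top0.png

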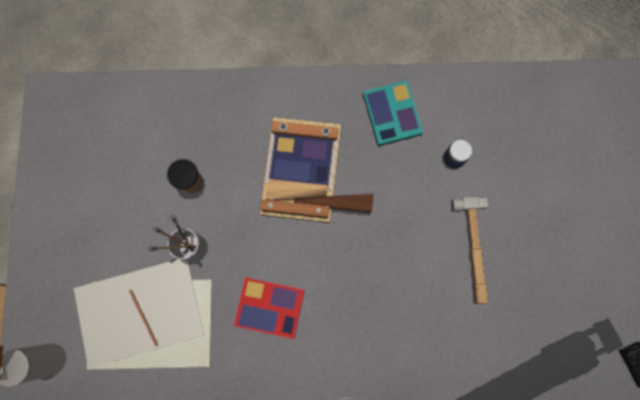

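View pics/side0.png

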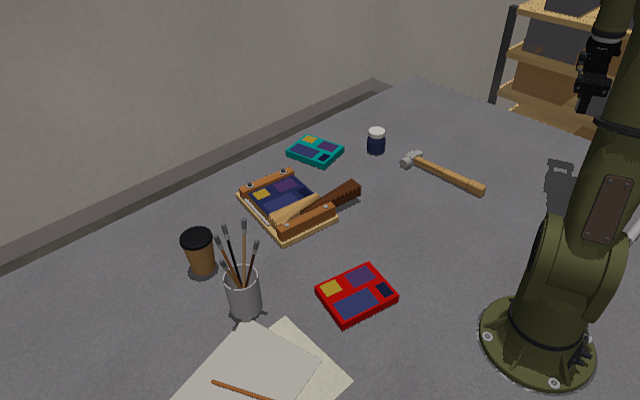

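View pics/wrist0.png

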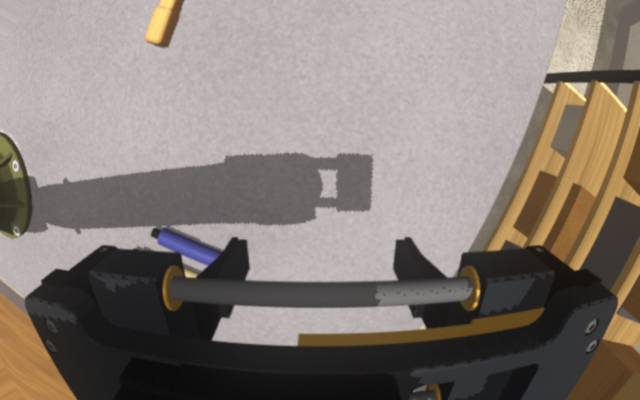

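```bash
python3 - <<'E'
import cv2
im=cv2.imread("pics/top0.png")
a=cv2.resize(im[185:310,430:510],None,fx=5,fy=5,interpolation=cv2.INTER_CUBIC)
b=cv2.resize(im[110:230,250:385],None,fx=5,fy=5,interpolation=cv2.INTER_CUBIC)
cv2.imwrite("pics/ca.png",a[:600]);cv2.imwrite("pics/cb.png",b)
im=cv2.imread("pics/side0.png")
cv2.imwrite("pics/cc.png",cv2.resize(im[130:255,225:495],None,fx=2.9,fy=2.9,interpolation=cv2.INTER_CUBIC))
E
```

```text
(no output)
```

View pics/ca.png

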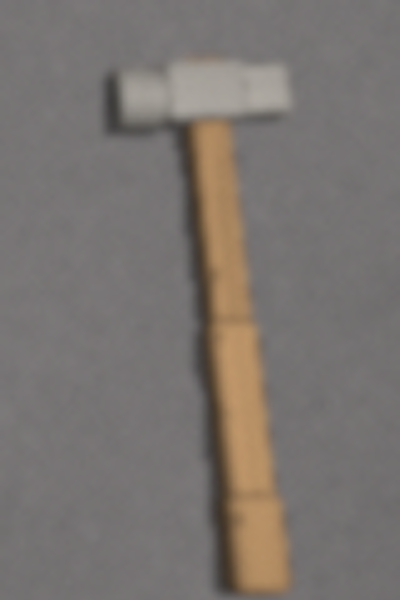

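View pics/cb.png

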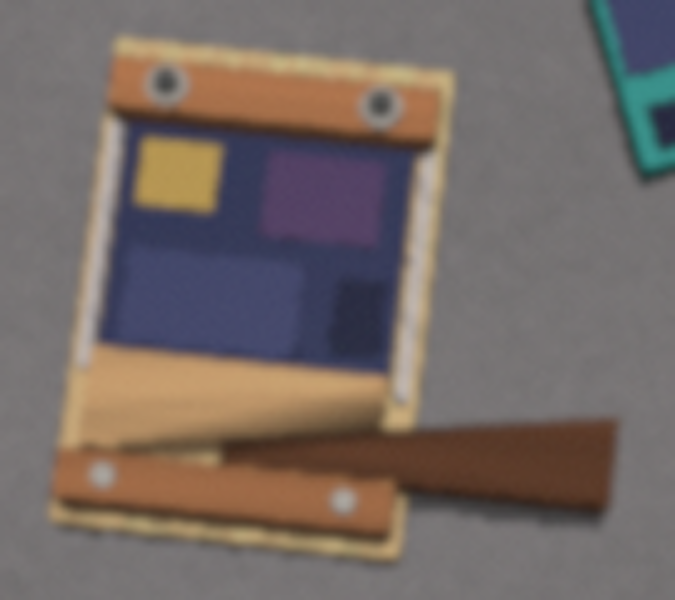

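View pics/cc.png

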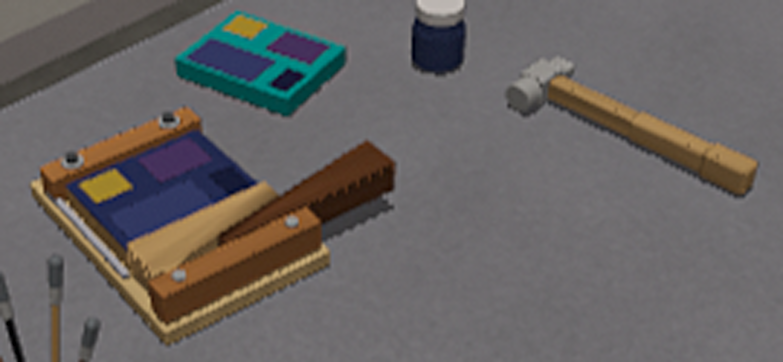

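```bash
cat > h.py <<'E'
import numpy as np, cv2
from bench import ctrl
from scipy.spatial.transform import Rotation as Ro
def ray(n,px,z,info=None):
    i=info or ctrl.camera_info(n);K=i["camera_matrix"];R=i["R"];t=i["t"]
    x=(px[0]-K[0,2])/K[0,0];y=(px[1]-K[1,2])/K[1,1]
    if n=="wrist":
        r=np.hypot(x,y);d=np.array([np.sin(r)*x/r,np.sin(r)*y/r,np.cos(r)])
    else: d=np.array([x,y,1.])
    C=-R.T@t;d=R.T@d
    return C+d*(z-C[2])/d[2]
def proj(n,X,info=None):
    i=info or ctrl.camera_info(n);K=i["camera_matrix"];c=i["R"]@np.asarray(X)+i["t"]
    if n=="wrist":
        th=np.arctan2(np.hypot(c[0],c[1]),c[2]);s=th/np.hypot(c[0],c[1]);u=c[:2]*s
    else: u=c[:2]/c[2]
    return K[:2,:2]@u+K[:2,2]
E
python3 - <<'E'
from h import *
im=cv2.imread("pics/top0.png")
hsv=cv2.cvtColor(im,cv2.COLOR_BGR2HSV)
m=cv2.inRange(hsv,(5,70,80),(30,255,255));m[:,:440]=0;m[:195]=0;m[310:]=0;m[:,510:]=0
ys,xs=np.nonzero(m);print(len(xs),xs.min(),xs.max(),ys.min(),ys.max())
sel=(ys>211)&(ys<247)
P=np.array([ray("top",(x+.0,y),0.024)[:2] for x,y in zip(xs[sel],ys[sel])])
c=P.mean(0);vx=cv2.fitLine(P.astype(np.float32),cv2.DIST_L2,0,.01,.01).ravel();print("neck",c,np.degrees(np.arctan2(vx[1],vx[0])))
P=np.array([ray("top",(x,y),0.024)[:2] for x,y in zip(xs,ys)])
vx=cv2.fitLine(P.astype(np.float32),cv2.DIST_L2,0,.01,.01).ravel();print("all",np.degrees(np.arctan2(vx[1],vx[0])),P.mean(0))
def ca(x,y):return (430+(x+.5)/5-.5,185+(y+.5)/5-.5)
def cb(x,y):return (250+(x+.5)/5-.5,110+(y+.5)/5-.5)
for n,p,z in [("face l top",ca(113,95),.020),("head r",ca(292,88),.025),("headtop c",ca(205,90),.032),("neck/head",ca(211,120),.028),("neck/handle",ca(234,322),.028),("end",ca(260,592),.02)]:
    print(n,ray("top",p,z))
for n,p,z in [("butt top far",cb(618,420),.054),("butt top near",cb(605,510),.054),("fence FL",cb(115,55),.048),("fence FR",cb(443,90),.048),("cleat NL",cb(55,500),.07),("cleat nr",cb(392,535),.07),("cleat fl",cb(60,450),.07),("cleat fr",cb(398,480),.07),
 ("board tl",cb(117,38),.018),("board tr",cb(455,72),.018),("board br",cb(398,560),.018),("board bl",cb(50,520),.018)]:
    print(n,ray("top",p,z))
i=ctrl.camera_info("top");print("cam",-i["R"].T@i["t"])
def cc(x,y):return (225+x/2.9,130+y/2.9)
for n,p,z in [("s butt far top",cc(372,141),.054),("s butt near top",cc(397,165),.054)]:print(n,ray("side",p,z))
E
```

```text
952 467 487 209 303
neck [ 0.51395213 -0.3293964 ] 2.287735
all 2.4130955 [ 0.44014523 -0.33242896]
face l top [ 0.58069566 -0.28191341  0.02      ]
head r [ 0.58130912 -0.37100048  0.025     ]
headtop c [ 0.57999142 -0.32521021  0.032     ]
neck/head [ 0.56534496 -0.32820627  0.028     ]
neck/handle [ 0.4637136  -0.33205167  0.028     ]
end [ 0.33244857 -0.33701219  0.02      ]
butt top far [ 0.60410287 -0.08008983  0.054     ]
butt top near [ 0.55902027 -0.07198069  0.054     ]
fence FL [0.80240827 0.16984887 0.048     ]
fence FR [0.77951891 0.0021641  0.048     ]
cleat NL [0.567302   0.19685923 0.07      ]
cleat nr [0.5463214  0.03304968 0.07      ]
cleat fl [0.59208707 0.194493   0.07      ]
cleat fr [0.57339862 0.02954496 0.07      ]
board tl [0.82273543 0.17219863 0.018     ]
board tr [ 0.79964953 -0.00498781  0.018     ]
board br [0.5419403  0.03051021 0.018     ]
board bl [0.56641829 0.2065321  0.018     ]
cam [0.346667   0.02794719 1.29535392]
s butt far top [ 0.60126885 -0.08380032  0.054     ]
s butt near top [ 0.55795874 -0.07334594  0.054     ]
```

```bash
cat >> h.py <<'E'
def tool():
    s=ctrl.get_state();return s,np.array(s["position"]),Ro.from_rotvec(s["tool_rot"]).as_matrix()
def des(yaw,sgn):
    # tool y down, tool z = sgn*(hammer y dir at yaw)
    z=sgn*np.array([-np.sin(yaw),np.cos(yaw),0]);y=np.array([0,0,-1.]);return np.c_[np.cross(y,z),y,z]
def rel(target,Rd,p=None,R=None):
    s,p0,R0=tool();p=p0 if p is None else p;R=R0 if R is None else R
    print("p",p.round(4),"shift mm tool",(R.T@(np.array(target)-p)*1000).round(1),"turn tool",Ro.from_matrix(R.T@Rd).as_rotvec().round(4),"F",s["ft_force"].round(1),"t",round(s["time"],2),"g",round(s["grip_width"],3))
E
python3 - <<'E'
from h import *
s,p,R=tool();print(R.round(3))
a=np.radians(2.4)
for sg in (1,-1): rel([.546,-.3286,.16],des(a,sg))
E
```

```text
[[-0.928 -0.001  0.374]
 [-0.374  0.001 -0.928]
 [ 0.    -1.    -0.001]]
p [ 0.2426 -0.6025  0.1837] shift mm tool [-383.8   23.9 -140.7] turn tool [ 4.0000e-04 -2.8006e+00 -2.0000e-03] F [-0.4 -0.5 -0.1] t 0.15 g 1.002
p [ 0.2426 -0.6025  0.1837] shift mm tool [-383.8   23.9 -140.7] turn tool [1.40e-03 3.41e-01 3.00e-04] F [-0.4 -0.5 -0.1] t 0.15 g 1.002
```

>>> {"method": "play_rows", "body": {"translation": [[0,0,0],[0,0,0],[0,0,0],[-22.5,1.7,-18.6],[-22.5,1.7,-18.6],[-22.5,1.7,-18.6],[-22.5,1.7,-18.6],[-22.5,1.7,-18.6],[-22.5,1.7,-18.6],[-22.5,1.7,-18.6]], "turn": [[0,0.1137,0],[0,0.1137,0],[0,0.1137,0],[0,0,0],[0,0,0],[0,0,0],[0,0,0],[0,0,0],[0,0,0],[0,0,0]], "fingers": [1,1,1,1,1,1,1,1,1,1], "grip_force": 60}}

```text
time: 0.98
position: [0.3954, -0.4651, 0.1723]
tool_rot: [-0.046, 2.201, -2.2]
ft_force: [0.2, -0.7, -0.1]
grip_width: 0.995
```

>>> {"method": "play_rows", "body": {"translation": [[-22.5,1.7,-18.6],[-22.5,1.7,-18.6],[-22.5,1.7,-18.6],[-22.5,1.7,-18.6],[-22.5,1.7,-18.6],[-22.5,1.7,-18.6],[-22.5,1.7,-18.6],[0,0,0],[0,0,0],[0,0,0]], "turn": [[0,0,0],[0,0,0],[0,0,0],[0,0,0],[0,0,0],[0,0,0],[0,0,0],[0,0,0],[0,0,0],[0,0,0]], "fingers": [1,1,1,1,1,1,1,1,1,1]}}

```text
time: 1.82
position: [0.546, -0.3302, 0.1603]
tool_rot: [-0.047, 2.201, -2.202]
ft_force: [-0.4, -1.2, -0.1]
grip_width: 1.001
```

```bash
python3 - <<'E'
from h import *
rel([.546,-.3286,.16],des(np.radians(2.4),-1))
i=ctrl.camera_info("wrist");im=ctrl.get_image("wrist");cv2.imwrite("pics/w1.png",im)
import pickle;pickle.dump(i,open("w1.pkl","wb"))
a=np.radians(2.4);u=np.array([np.cos(a),np.sin(a)]);v=np.array([-u[1],u[0]]);g=np.array([.536,-.329])
for x,y,z in [(0,0,.028),(30,10,.028),(30,-10,.028),(-60,10,.028),(-60,-10,.028),(45,45,.016),(60,0,.032),(-205,0,.016)]:
    q=proj("wrist",[*(g+u*x/1000+v*y/1000),z],i);print(x,y,q.round(0));cv2.circle(im,tuple(int(k) for k in q.round()),2,(0,0,255),-1)
cv2.imwrite("pics/w1o.png",im)
E
```

```text
p [ 0.546  -0.3302  0.1603] shift mm tool [-0.1  0.3 -1.6] turn tool [-0.0004 -0.0004  0.0013] F [-0.4 -1.2 -0.1] t 1.82 g 1.001
0 0 [319. 192.]
30 10 [310. 166.]
30 -10 [328. 166.]
-60 10 [311. 242.]
-60 -10 [328. 242.]
45 45 [279. 151.]
60 0 [319. 139.]
-205 0 [320. 329.]
```

View pics/w1o.png

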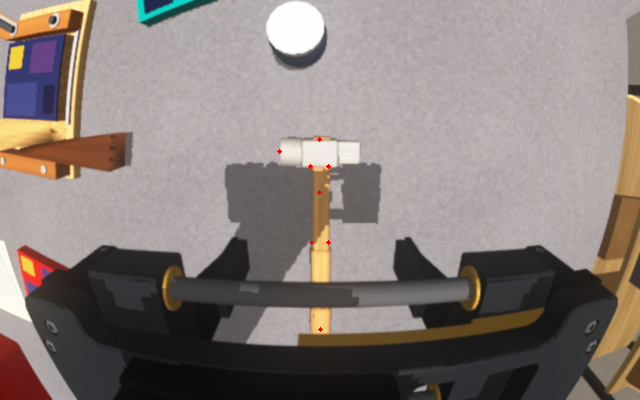

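>>> {"method": "play_rows", "body": {"translation": [[0,20,-1],[0,20,0],[0,20,0],[0,20,0],[0,20,0],[0,20,0],[0,20,0],[0,10,0],[0,5,0],[0,0,0]], "turn": [[0,0,0],[0,0,0],[0,0,0],[0,0,0],[0,0,0],[0,0,0],[0,0,0],[0,0,0],[0,0,0],[0,0,0]], "fingers": [1,1,1,1,1,1,1,1,1,1]}}

```text
time: 2.7
position: [0.5453, -0.3294, 0.0048]
tool_rot: [-0.046, 2.203, -2.201]
ft_force: [0.2, 0.0, 0.2]
grip_width: 1.003
```

>>> {"method": "play_rows", "body": {"translation": [[0,0,0],[0,0,0],[0,0,0],[0,0,0],[0,0,0],[0,0,0],[0,0,0],[0,0,0],[0,0,0],[0,0,0]], "turn": [[0,0,0],[0,0,0],[0,0,0],[0,0,0],[0,0,0],[0,0,0],[0,0,0],[0,0,0],[0,0,0],[0,0,0]], "fingers": [-1,-1,-1,-1,-1,-1,-1,-1,-1,-1], "grip_force": 60}}

```text
time: 3.53
position: [0.5466, -0.3287, 0.0057]
tool_rot: [-0.046, 2.2, -2.2]
ft_force: [0.0, 0.2, -0.3]
grip_width: 0.324
```

```bash
python3 - <<'E'
from h import *
rel([.546,-.3286,.065],des(np.radians(2.4),-1))
i=ctrl.camera_info("wrist");im=ctrl.get_image("wrist");cv2.imwrite("pics/w2.png",im)
E
```

```text
p [ 0.5466 -0.3287  0.0057] shift mm tool [  0.6 -59.3  -0.1] turn tool [-0.     -0.0001  0.0001] F [ 0.   0.2 -0.3] t 3.53 g 0.324
```

View pics/w2.png

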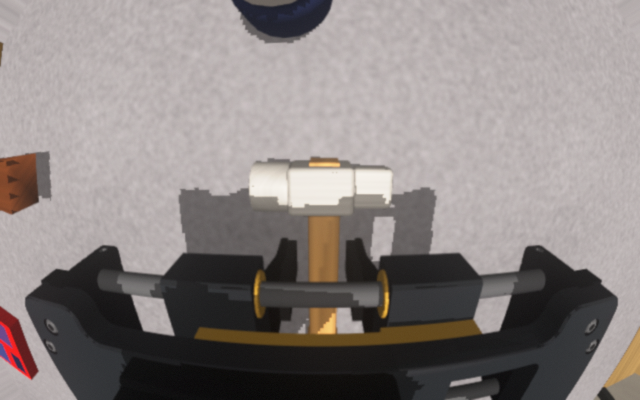

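>>> {"method": "play_rows", "body": {"translation": [[0,0,0],[0,0,0],[0,0,0],[0,0,0],[0,0,0],[0,0,0],[0,0,0],[0,0,0],[0,0,0],[0,0,0]], "turn": [[0,0,0],[0,0,0],[0,0,0],[0,0,0],[0,0,0],[0,0,0],[0,0,0],[0,0,0],[0,0,0],[0,0,0]], "fingers": [-1,-1,-1,-1,-1,-1,-1,-1,-1,-1]}}

```text
time: 4.42
position: [0.5466, -0.3288, 0.0058]
tool_rot: [-0.046, 2.2, -2.201]
ft_force: [-0.6, -0.4, 0.1]
grip_width: 0.003
```

```bash
python3 - <<'E'
from h import *
im=ctrl.get_image("wrist");cv2.imwrite("pics/w3.png",im)
im=ctrl.get_image("side");cv2.imwrite("pics/s3.png",cv2.resize(im[100:300,330:600],None,fx=2.9,fy=2.9))
print(ctrl.get_state())
E
```

```text
{'time': 4.5167, 'joint_positions': array([ 0.68788546,  0.44551877, -0.23585641,  1.66627125,  0.11690284,
        1.04362622, -1.11373317]), 'qd': array([ 1.04399534e-03,  1.73077742e-04, -1.04648415e-04,  2.32657412e-03,
       -1.18659869e-03,  1.07268353e-06,  7.65117004e-04]), 'joint_torque': array([ 8.36136451e-05, -5.12027907e+01, -2.80763514e+00, -2.74725580e+01,
       -4.60550759e-02, -5.08917205e-02, -1.84886368e-06]), 'position': array([ 0.54656604, -0.32870252,  0.0057375 ]), 'tool_rot': array([-0.04601983,  2.20026579, -2.20044858]), 'ft_force': array([-0.40750532, -0.7670211 , -0.13495219]), 'torque': array([ 0.01305975, -0.04437647,  0.00676383]), 'grip_width': 0.006621533389946242}
```

View pics/w3.png

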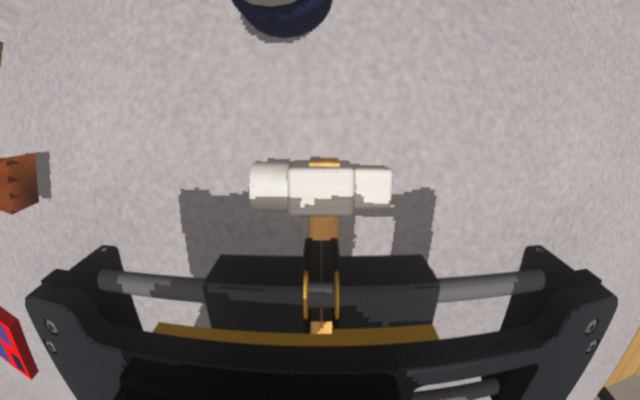

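View pics/s3.png

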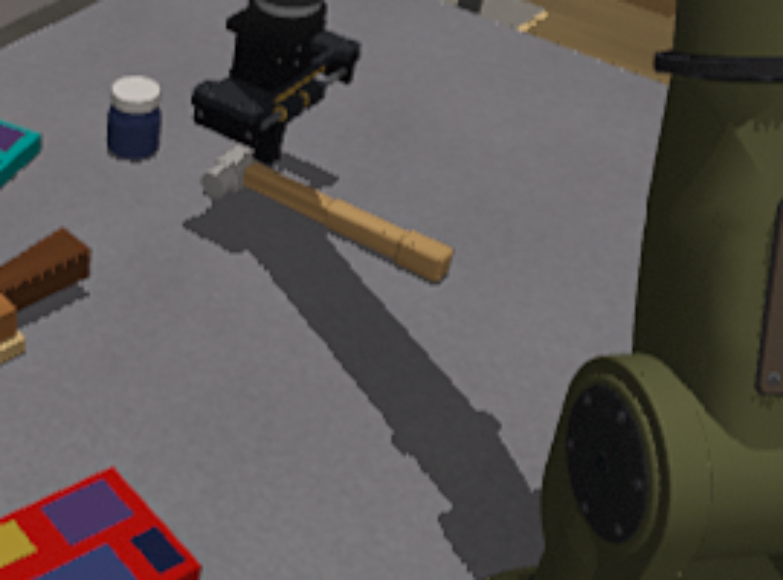

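```bash
python3 - <<'E'
from h import *
for z in (0,.01,.02,.03,.04,.05):
    q=proj("side",[.5466,-.3287,z]); print(z,q.round(1),((q-[330,100])*2.9).round(0), proj("wrist",[.5466,-.3287,z]).round(0), proj("top",[.5466,-.3287,z]).round(0))
im=ctrl.get_image("side");cv2.imwrite("pics/s4.png",cv2.resize(im[120:190,380:480],None,fx=7,fy=7,interpolation=cv2.INTER_CUBIC))
E
```

```text
0 [420.2 166.9] [262. 194.] [321. 226.] [470. 218.]
0.01 [420.6 164.3] [263. 186.] [321. 232.] [471. 217.]
0.02 [421.  161.6] [264. 179.] [321. 238.] [472. 216.]
0.03 [421.4 158.9] [265. 171.] [321. 244.] [473. 216.]
0.04 [421.7 156.2] [266. 163.] [321. 251.] [474. 215.]
0.05 [422.1 153.5] [267. 155.] [320. 259.] [475. 215.]
```

View pics/s4.png

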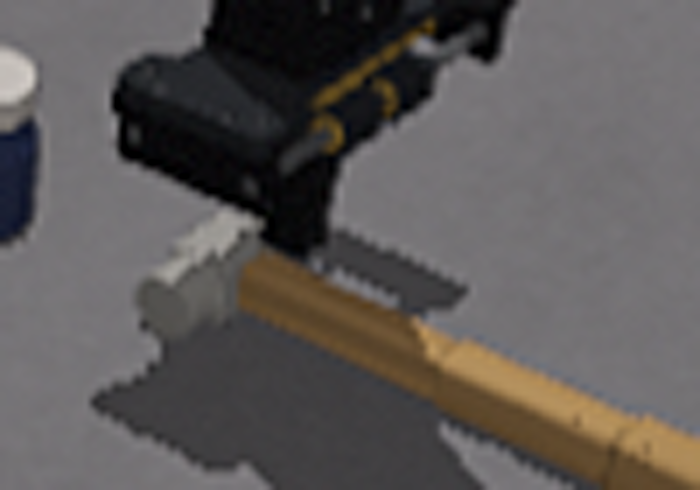

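>>> {"method": "play_rows", "body": {"translation": [[0,-20,0],[0,-20,0],[0,-20,0],[0,-20,0],[0,-20,0],[0,0,0],[0,0,0],[0,0,0],[0,0,0],[0,0,0]], "turn": [[0,0,0],[0,0,0],[0,0,0],[0,0,0],[0,0,0],[0,0,0],[0,0,0],[0,0,0],[0,0,0],[0,0,0]], "fingers": [-1,-1,-1,-1,-1,-1,-1,-1,-1,-1]}}

```text
time: 5.4
position: [0.5457, -0.3282, 0.1042]
tool_rot: [-0.048, 2.203, -2.2]
ft_force: [0.2, -0.1, 0.1]
grip_width: 0.006
```

```bash
python3 - <<'E'
from h import *
s,p,R=tool();print(p.round(4),s["joint_positions"].round(3))
for n in("side","top","wrist"):
    im=ctrl.get_image(n)
    for k in range(0,60,10):
        q=proj(n,p+[0,0,k/1000]);print(n,k,q.round(1))
    if n=="wrist":cv2.imwrite("pics/w5.png",im)
    else:
        q=proj(n,p).round().astype(int);x0,y0=q-[50,45];print(n,"crop org",x0,y0)
        cv2.imwrite(f"pics/{n}5.png",cv2.resize(im[y0:y0+75,x0:x0+100],None,fx=7,fy=7,interpolation=cv2.INTER_CUBIC))
E
```

```text
[ 0.5457 -0.3282  0.1042] [ 0.696  0.354 -0.245  1.579  0.09   1.222 -1.094]
side 0 [424.4 138.4]
side 10 [424.8 135.5]
side 20 [425.2 132.6]
side 30 [425.6 129.7]
side 40 [426.1 126.7]
side 50 [426.5 123.7]
side crop org 374 93
top 0 [481.1 211.1]
top 10 [482.3 210.4]
top 20 [483.6 209.6]
top 30 [484.8 208.9]
top 40 [486.1 208.1]
top 50 [487.4 207.3]
top crop org 431 166
wrist 0 [320.2 229.6]
wrist 10 [320.2 235.3]
wrist 20 [320.1 241.5]
wrist 30 [320.1 248.2]
wrist 40 [320.  255.7]
wrist 50 [319.9 263.9]
```

View pics/side5.png

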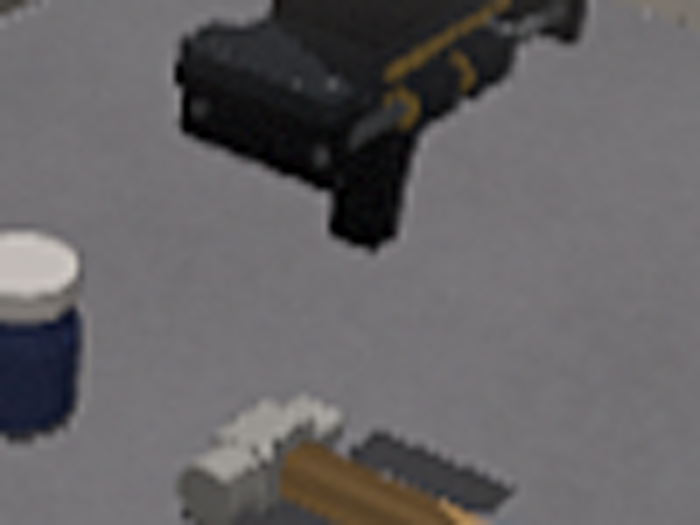

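View pics/w5.png

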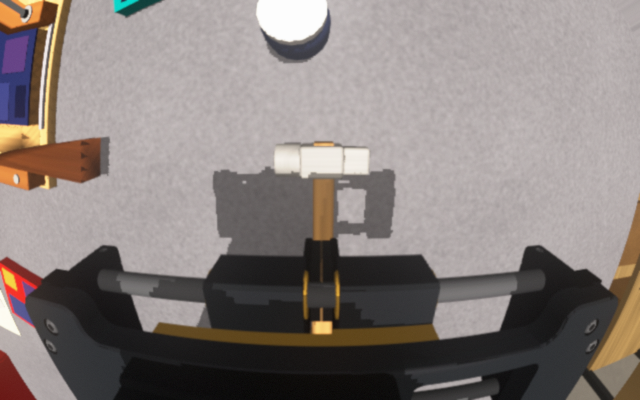

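>>> {"method": "play_rows", "body": {"translation": [[0,0,1],[0,0,0],[0,0,0],[0,0,0],[0,0,0],[0,0,0],[0,0,0],[0,0,0],[0,0,0],[0,0,0]], "turn": [[0,0,0],[0,0,0],[0,0,0],[0,0,0],[0,0,0],[0,0,0],[0,0,0],[0,0,0],[0,0,0],[0,0,0]], "fingers": [1,1,1,1,1,1,1,1,1,1]}}

```text
time: 6.38
position: [0.5466, -0.3297, 0.1058]
tool_rot: [-0.046, 2.2, -2.2]
ft_force: [-0.4, 0.3, -0.1]
grip_width: 0.679
```

>>> {"method": "play_rows", "body": {"translation": [[0,0,0],[0,0,0],[0,20,0],[0,20,0],[0,20,0],[0,20,0],[0,20,0],[0,10,0],[0,6,0],[0,4,0]], "turn": [[0,0,0],[0,0,0],[0,0,0],[0,0,0],[0,0,0],[0,0,0],[0,0,0],[0,0,0],[0,0,0],[0,0,0]], "fingers": [1,1,1,1,1,1,1,1,1,1]}}

```text
time: 7.22
position: [0.5466, -0.3296, -0.0147]
tool_rot: [-0.046, 2.201, -2.2]
ft_force: [-0.7, 0.6, 0.0]
grip_width: 0.996
```

```bash
python3 - <<'E'
from h import *
s,p,R=tool();print(p.round(4),s["ft_force"].round(2),s["grip_width"])
im=ctrl.get_image("wrist");cv2.imwrite("pics/w6.png",im)
im=ctrl.get_image("side");cv2.imwrite("pics/s6.png",cv2.resize(im[100:190,370:490],None,fx=6,fy=6,interpolation=cv2.INTER_CUBIC))
E
```

```text
[ 0.5466 -0.3296 -0.0147] [-0.67  0.64  0.01] 0.9959246198841828
```

View pics/w6.png

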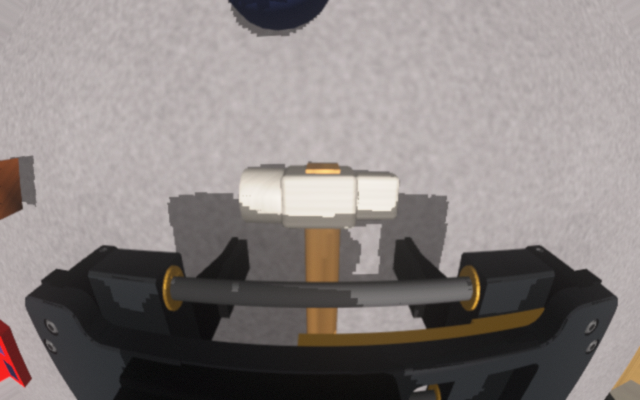

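View pics/s6.png

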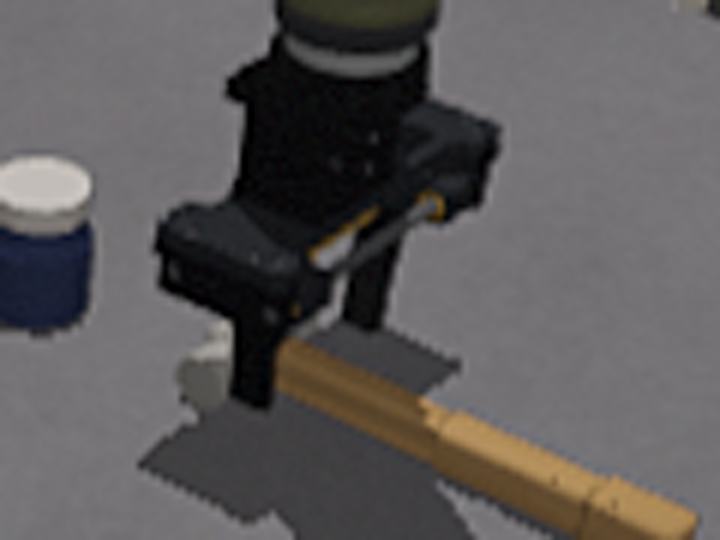

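```bash
python3 - <<'E'
from h import *
for dy in(.051,-.051):
  for z in (0,.01,.02,.03): print(dy,z,((proj("side",[.5466,-.3296+dy,z])-[370,100])*6).round(0))
E
```

```text
0.051 0 [241. 442.]
0.051 0.01 [242. 426.]
0.051 0.02 [244. 410.]
0.051 0.03 [246. 393.]
-0.051 0 [362. 362.]
-0.051 0.01 [365. 346.]
-0.051 0.02 [367. 330.]
-0.051 0.03 [370. 314.]
```

>>> {"method": "play_rows", "body": {"translation": [[0,3,0],[0,3,0],[0,3,0],[0,3,0],[0,3,0],[0,0,0],[0,0,0],[0,0,0],[0,0,0],[0,0,0]], "turn": [[0,0,0],[0,0,0],[0,0,0],[0,0,0],[0,0,0],[0,0,0],[0,0,0],[0,0,0],[0,0,0],[0,0,0]], "fingers": [1,1,1,1,1,1,-1,-1,-1,-1]}}

```text
time: 8.15
position: [0.5468, -0.3298, -0.029]
tool_rot: [-0.046, 2.2, -2.2]
ft_force: [0.6, 0.4, -0.4]
grip_width: 0.784
```

>>> {"method": "play_rows", "body": {"translation": [[0,0,0],[0,0,0],[0,0,0],[0,0,0],[0,0,0],[0,0,0],[0,0,0],[0,0,0],[0,0,0],[0,0,0]], "turn": [[0,0,0],[0,0,0],[0,0,0],[0,0,0],[0,0,0],[0,0,0],[0,0,0],[0,0,0],[0,0,0],[0,0,0]], "fingers": [-1,-1,-1,-1,-1,-1,-1,-1,-1,-1]}}

```text
time: 8.98
position: [0.5466, -0.3298, -0.0292]
tool_rot: [-0.046, 2.2, -2.201]
ft_force: [0.1, 0.1, -0.2]
grip_width: 0.224
```

```bash
python3 - <<'E'
from h import *
s,p,R=tool();print(p.round(4),s["ft_force"].round(2),s["grip_width"])
im=ctrl.get_image("wrist");cv2.imwrite("pics/w7.png",im)
E
```

```text
[ 0.5466 -0.3298 -0.0292] [ 0.06  0.06 -0.23] 0.22355852058350634
```

View pics/w7.png

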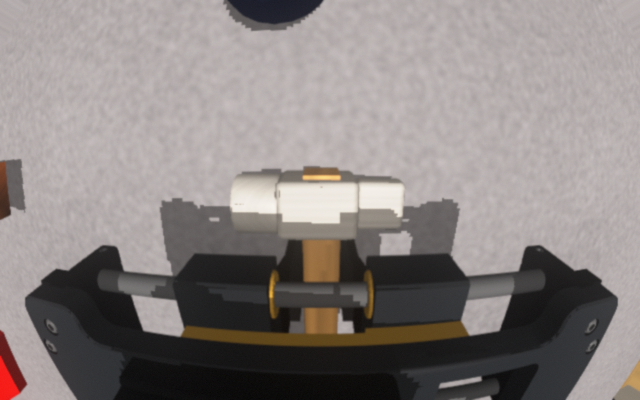

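>>> {"method": "play_rows", "body": {"translation": [[0,-8,0],[0,-10,0],[0,-8,0],[0,0,0],[0,0,0],[8,0,-36],[8,0,-36],[8,0,-36],[9,0,-36],[0,0,0]], "turn": [[0,0,0],[0,0,0],[0,0,0],[0,0.088,0],[0,0.088,0],[0,0,0],[0,0,0],[0,0,0],[0,0,0],[0,0,0]], "fingers": [-1,-1,-1,-1,-1,-1,-1,-1,-1,-1]}}

```text
time: 9.87
position: [0.5334, -0.1718, -0.0025]
tool_rot: [-0.133, -2.163, 2.151]
ft_force: [-0.6, 1.7, -1.3]
grip_width: 0.222
```

>>> {"method": "play_rows", "body": {"translation": [[0,0,0],[0,0,0],[0,0,0],[0,0,0],[0,0,0],[0,0,0],[0,0,0],[0,0,0],[0,0,0],[0,0,0]], "turn": [[0,0,0],[0,0,0],[0,0,0],[0,0,0],[0,0,0],[0,0,0],[0,0,0],[0,0,0],[0,0,0],[0,0,0]], "fingers": [-1,-1,-1,-1,-1,-1,-1,-1,-1,-1]}}

```text
time: 10.7
position: [0.5332, -0.1826, -0.0033]
tool_rot: [-0.145, -2.152, 2.152]
ft_force: [-0.1, 0.1, -2.9]
grip_width: 0.223
```

```bash
python3 - <<'E'
from h import *
import pickle
s,p,R=tool();print(p.round(4),s["ft_force"].round(2),s["grip_width"],"yaw",np.degrees(np.arctan2(-R[1,0],-R[0,0])),R.round(3))
i=ctrl.camera_info("wrist");im=ctrl.get_image("wrist");cv2.imwrite("pics/w8.png",im);pickle.dump(i,open("w8.pkl","wb"))
im=ctrl.get_image("side");cv2.imwrite("pics/s8.png",cv2.resize(im[110:270,220:490],None,fx=2.9,fy=2.9,interpolation=cv2.INTER_CUBIC))
E
```

```text
[ 0.5332 -0.1826 -0.0033] [-0.11  0.13 -2.94] 0.22313363262869446 yaw -7.694348991207509 [[-0.991 -0.    -0.134]
 [ 0.134 -0.    -0.991]
 [ 0.    -1.     0.   ]]
```

View pics/w8.png

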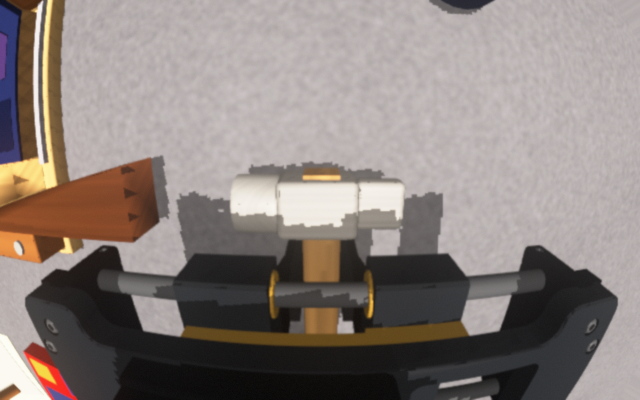

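View pics/s8.png

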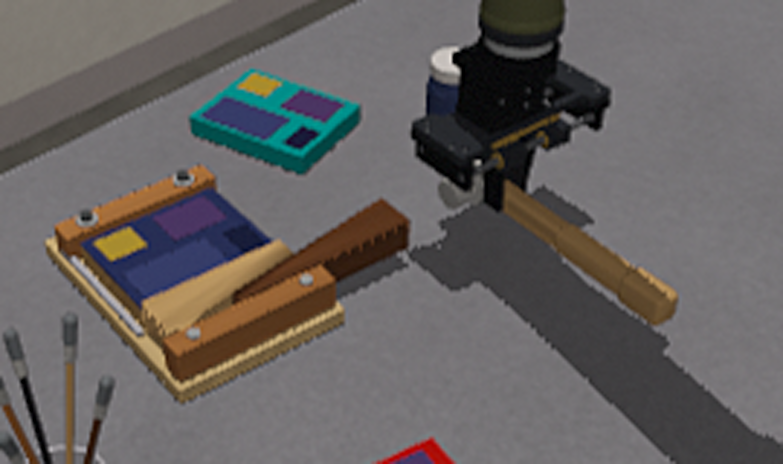

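```bash
python3 - <<'E'
import cv2
im=cv2.imread("pics/w8.png");cv2.imwrite("pics/w8c.png",cv2.resize(im[140:260,60:220],None,fx=5,fy=5,interpolation=cv2.INTER_CUBIC))
E
```

```text
(no output)
```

View pics/w8c.png

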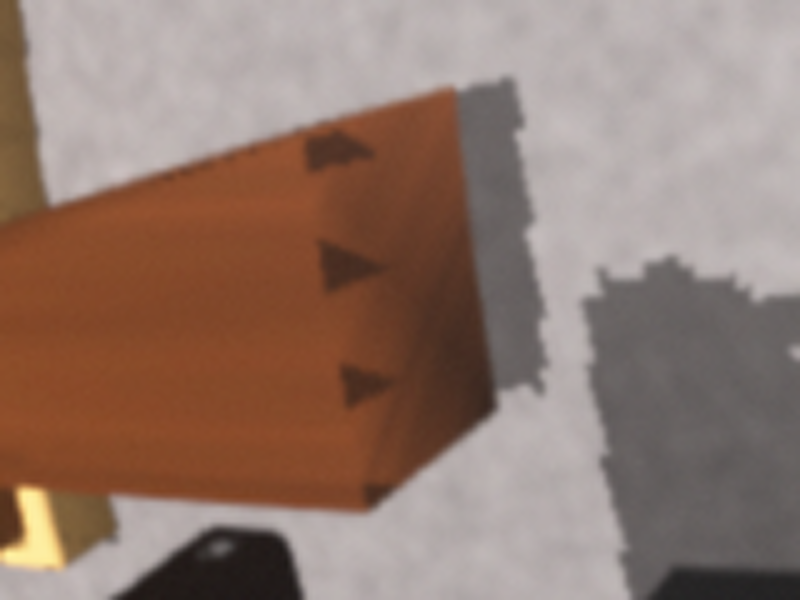

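```bash
python3 - <<'E'
from h import *
import pickle
i=pickle.load(open("w8.pkl","rb"))
f=lambda x,y:(60+(x+.5)/5-.5,140+(y+.5)/5-.5)
u=np.array([.991,-.134]);v=np.array([.134,.991])
s,p,R=tool()
face=p[:2]+.0344*u+.045*v;print("face",face)
for n,c,z in [("fb",(456,88),.019),("nb",(495,408),.019),("nt",(372,508),.054),("ft?",(305,135),.054)]:
    q=ray("wrist",f(*c),z,i)[:2];print(n,q.round(4),"rel face u,v mm",((q-face)@u*1e3).round(1),((q-face)@v*1e3).round(1))
# face check in image: hammer face left extents
for z in (.0255,.0415,.0575):
  for du in(-.016,0,.016):print(z,du,proj("wrist",[*(face+du*u),z],i).round(0))
E
```

```text
face [ 0.57332626 -0.14254474]
fb [ 0.6043 -0.0822] rel face u,v mm 22.6 64.0
nb [ 0.561  -0.0756] rel face u,v mm -21.1 64.7
nt [ 0.5615 -0.0772] rel face u,v mm -20.5 63.2
ft? [ 0.6051 -0.0827] rel face u,v mm 23.5 63.6
0.0255 -0.016 [245. 219.]
0.0255 0 [243. 193.]
0.0255 0.016 [242. 166.]
0.0415 -0.016 [239. 229.]
0.0415 0 [236. 201.]
0.0415 0.016 [234. 172.]
0.0575 -0.016 [231. 240.]
0.0575 0 [228. 211.]
0.0575 0.016 [226. 179.]
```

>>> {"method": "play_rows", "body": {"translation": [[-1,0,-4],[0,0,-8],[0,0,-10],[0,0,-10],[0,0,-8],[0,0,-6],[0,0,-4],[0,0,-3],[0,0,-2],[0,0,-1]], "turn": [[0,0,0],[0,0,0],[0,0,0],[0,0,0],[0,0,0],[0,0,0],[0,0,0],[0,0,0],[0,0,0],[0,0,0]], "fingers": [-1,-1,-1,-1,-1,-1,-1,-1,-1,-1]}}

```text
time: 11.63
position: [0.5417, -0.1272, -0.0032]
tool_rot: [-0.145, -2.152, 2.152]
ft_force: [-0.3, 0.4, -2.8]
grip_width: 0.223
```

```bash
cat > st.py <<'E'
from h import *
u=np.array([.991,-.134]);v=np.array([.134,.991])
s,p,R=tool();face=p[:2]+.0344*u+.045*v
b0=np.array([.5832,-.0789])
print("t",round(s["time"],2),"z",p[2].round(4),"face v rel butt0 mm",((face-b0)@v*1e3).round(2),"u",((face-b0)@u*1e3).round(2),"Fv",(s["ft_force"][:2]@v).round(2),"Fu",(s["ft_force"][:2]@u).round(2),"Fz",s["ft_force"][2].round(2),"Tz",s["torque"][2].round(3),"g",s["grip_width"].round(3),"yaw",np.degrees(np.arctan2(-R[1,0],-R[0,0])).round(2))
E
python3 st.py
```

```text
Traceback (most recent call last):
  File "st.py", line 5, in <module>
    print("t",round(s["time"],2),"z",p[2].round(4),"face v rel butt0 mm",((face-b0)@v*1e3).round(2),"u",((face-b0)@u*1e3).round(2),"Fv",(s["ft_force"][:2]@v).round(2),"Fu",(s["ft_force"][:2]@u).round(2),"Fz",s["ft_force"][2].round(2),"Tz",s["torque"][2].round(3),"g",s["grip_width"].round(3),"yaw",np.degrees(np.arctan2(-R[1,0],-R[0,0])).round(2))
                                                                                                                                                                                                                                                                           ^^^^^^^^^^^^^^^^^^^^^
AttributeError: 'float' object has no attribute 'round'
```

>>> {"method": "play_rows", "body": {"translation": [[0,0,-1.5],[0,0,-1.5],[0,0,-1.5],[0,0,-1.5],[0,0,-1.5],[0,0,-1.5],[0,0,-1.5],[0,0,-1.5],[0,0,-1.5],[0,0,-1.5]], "turn": [[0,0,0],[0,0,0],[0,0,0],[0,0,0],[0,0,0],[0,0,0],[0,0,0],[0,0,0],[0,0,0],[0,0,0]], "fingers": [-1,-1,-1,-1,-1,-1,-1,-1,-1,-1]}}

```text
time: 12.47
position: [0.5436, -0.1128, -0.0032]
tool_rot: [-0.145, -2.151, 2.152]
ft_force: [-0.3, -1.8, -2.9]
grip_width: 0.225
```

```bash
sed -i 's/s\["grip_width"\].round(3)/round(float(s["grip_width"]),3)/' st.py
python3 st.py
```

```text
t 12.47 z -0.0032 face v rel butt0 mm 6.13 u -0.31 Fv -1.79 Fu -0.06 Fz -2.9 Tz 0.005 g 0.225 yaw -7.72
```

>>> {"method": "play_rows", "body": {"translation": [[0,0,-1],[0,0,-1],[0,0,-1],[0,0,-1],[0,0,-1],[0,0,-1],[0,0,-1],[0,0,-1],[0,0,-1],[0,0,-1]], "turn": [[0,0,0],[0,0,0],[0,0,0],[0,0,0],[0,0,0],[0,0,0],[0,0,0],[0,0,0],[0,0,0],[0,0,0]], "fingers": [-1,-1,-1,-1,-1,-1,-1,-1,-1,-1]}}

```text
time: 13.3
position: [0.545, -0.1024, -0.0033]
tool_rot: [-0.145, -2.152, 2.152]
ft_force: [-0.1, -3.0, -2.0]
grip_width: 0.222
```

```bash
python3 st.py; python3 - <<'E'
from h import *
cv2.imwrite("pics/w9.png",ctrl.get_image("wrist"))
E
```

```text
t 13.3 z -0.0033 face v rel butt0 mm 16.57 u -0.29 Fv -3.02 Fu 0.27 Fz -2.05 Tz 0.023 g 0.222 yaw -7.7
```

View pics/w9.png

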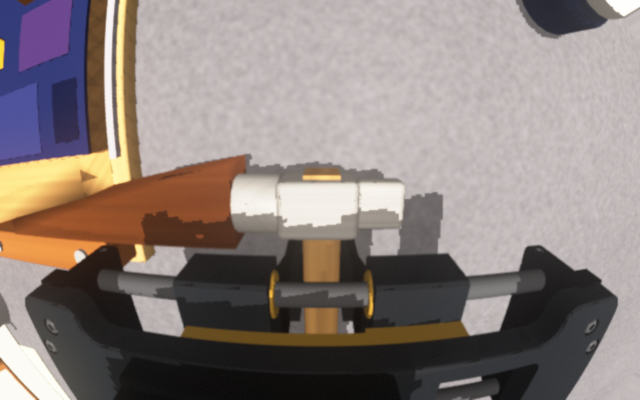

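>>> {"method": "play_rows", "body": {"translation": [[0,0,-0.6],[0,0,-0.6],[0,0,-0.6],[0,0,-0.6],[0,0,-0.6],[0,0,-0.6],[0,0,-0.6],[0,0,-0.6],[0,0,-0.6],[0,0,-0.6]], "turn": [[0,0,0],[0,0,0],[0,0,0],[0,0,0],[0,0,0],[0,0,0],[0,0,0],[0,0,0],[0,0,0],[0,0,0]], "fingers": [-1,-1,-1,-1,-1,-1,-1,-1,-1,-1]}}

```text
time: 14.18
position: [0.5458, -0.0966, -0.0033]
tool_rot: [-0.145, -2.151, 2.152]
ft_force: [-0.8, -4.3, -1.9]
grip_width: 0.224
```

```bash
python3 st.py
```

```text
t 14.18 z -0.0033 face v rel butt0 mm 22.41 u -0.3 Fv -4.33 Fu -0.2 Fz -1.88 Tz -0.035 g 0.224 yaw -7.71
```

>>> {"method": "play_rows", "body": {"translation": [[0,0,-0.3],[0,0,-0.3],[0,0,-0.3],[0,0,-0.3],[0,0,-0.3],[0,0,-0.3],[0,0,-0.3],[0,0,-0.3],[0,0,-0.3],[0,0,-0.3]], "turn": [[0,0,0],[0,0,0],[0,0,0],[0,0,0],[0,0,0],[0,0,0],[0,0,0],[0,0,0],[0,0,0],[0,0,0]], "fingers": [-1,-1,-1,-1,-1,-1,-1,-1,-1,-1]}}

```text
time: 15.02
position: [0.5462, -0.0935, -0.0033]
tool_rot: [-0.145, -2.152, 2.152]
ft_force: [-0.7, -3.6, -2.7]
grip_width: 0.226
```

```bash
python3 st.py
```

```text
t 15.02 z -0.0033 face v rel butt0 mm 25.6 u -0.31 Fv -3.68 Fu -0.25 Fz -2.71 Tz -0.037 g 0.226 yaw -7.69
```

>>> {"method": "play_rows", "body": {"translation": [[0,0,-0.3],[0,0,-0.3],[0,0,-0.3],[0,0,-0.3],[0,0,-0.3],[0,0,-0.3],[0,0,-0.3],[0,0,-0.3],[0,0,-0.3],[0,0,-0.3]], "turn": [[0,0,0],[0,0,0],[0,0,0],[0,0,0],[0,0,0],[0,0,0],[0,0,0],[0,0,0],[0,0,0],[0,0,0]], "fingers": [-1,-1,-1,-1,-1,-1,-1,-1,-1,-1]}}

```text
time: 15.85
position: [0.5466, -0.0905, -0.0033]
tool_rot: [-0.145, -2.152, 2.152]
ft_force: [-1.6, -3.7, -1.8]
grip_width: 0.225
```

```bash
python3 st.py
```

```text
t 15.85 z -0.0033 face v rel butt0 mm 28.58 u -0.29 Fv -3.85 Fu -1.06 Fz -1.83 Tz -0.008 g 0.225 yaw -7.7
```

```bash
python3 - <<'E'
from h import *
import cv2
im=ctrl.get_image("top");cv2.imwrite("pics/t10.png",cv2.resize(im[105:230,250:385],None,fx=5,fy=5,interpolation=cv2.INTER_CUBIC)[:600])
E
```

```text
(no output)
```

View pics/t10.png

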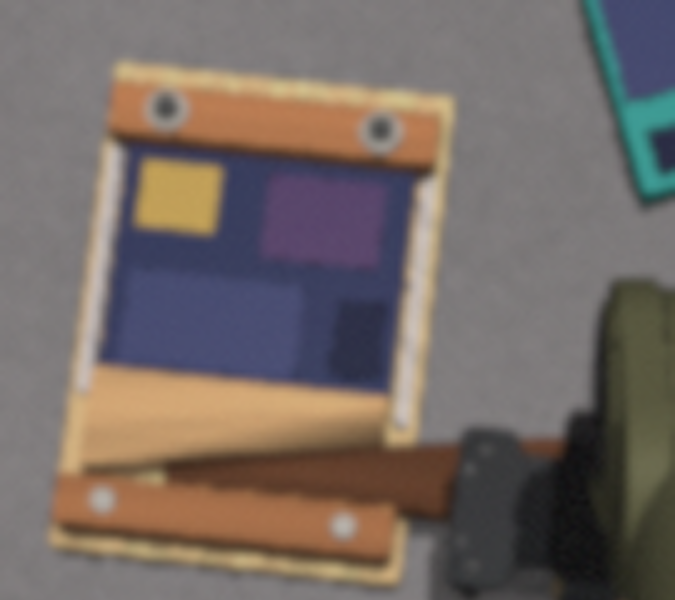

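>>> {"method": "play_rows", "body": {"translation": [[0,0,-0.3],[0,0,-0.3],[0,0,-0.3],[0,0,-0.3],[0,0,-0.3],[0,0,-0.3],[0,0,-0.3],[0,0,-0.3],[0,0,-0.3],[0,0,-0.3]], "turn": [[0,0,0],[0,0,0],[0,0,0],[0,0,0],[0,0,0],[0,0,0],[0,0,0],[0,0,0],[0,0,0],[0,0,0]], "fingers": [-1,-1,-1,-1,-1,-1,-1,-1,-1,-1]}}

```text
time: 16.73
position: [0.547, -0.0875, -0.0033]
tool_rot: [-0.145, -2.152, 2.152]
ft_force: [-1.4, -3.5, -2.3]
grip_width: 0.22
```

```bash
python3 st.py
```

```text
t 16.73 z -0.0033 face v rel butt0 mm 31.6 u -0.3 Fv -3.63 Fu -0.94 Fz -2.26 Tz -0.045 g 0.22 yaw -7.69
```

```bash
python3 - <<'E'
import cv2
for n,a in (("w1",(20,180,0,135)),):
    im=cv2.imread(f"pics/{n}.png");y0,y1,x0,x1=a
    cv2.imwrite("pics/w1c.png",cv2.resize(im[0:185,0:140],None,fx=3.2,fy=3.2,interpolation=cv2.INTER_CUBIC))
E
```

```text
(no output)
```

View pics/w1c.png

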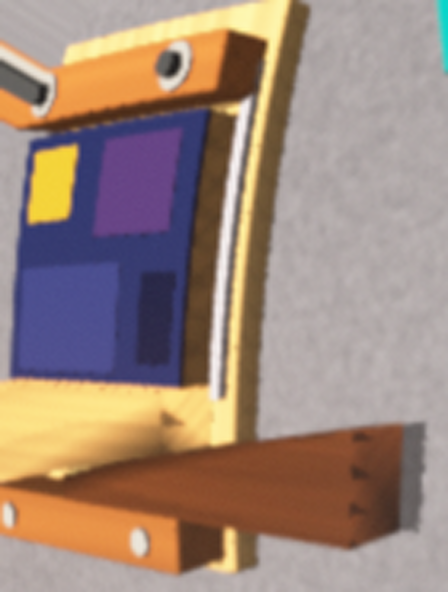

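```bash
python3 - <<'E'
from h import *
import pickle
i=pickle.load(open("w1.pkl","rb"))
u=np.array([.991,-.134]);v=np.array([.134,.991]);b=np.array([.5832,-.0789])
for n,c,z in [("panel far",(210,110),.042),("panel near",(184,388),.042),("fence nt",(221,88),.048),("fence nb",(238,105),.018),("board far r",(305,0),.018),("board near r",(255,568),.018),("jaw top r ",(162,420),.07),("cleat",(180,574),.07)]:
    q=ray("wrist",((c[0]+.5)/3.2-.5,(c[1]+.5)/3.2-.5),z,i)[:2]
    print(n,"jig x",((q-b)@u*1e3-95).round(1),"jig y rel butt",((q-b)@v*1e3).round(1))
E
```

```text
panel far jig x 54.0 jig y rel butt 113.4
panel near jig x -64.2 jig y rel butt 111.4
fence nt jig x 61.6 jig y rel butt 102.1
fence nb jig x 60.1 jig y rel butt 120.5
board far r jig x 105.4 jig y rel butt 90.4
board near r jig x -145.7 jig y rel butt 87.4
jaw top r  jig x -73.4 jig y rel butt 94.6
cleat jig x -135.1 jig y rel butt 84.8
```

>>> {"method": "play_rows", "body": {"translation": [[0,0,-0.3],[0,0,-0.3],[0,0,-0.3],[0,0,-0.3],[0,0,-0.3],[0,0,-0.3],[0,0,-0.3],[0,0,-0.3],[0,0,-0.3],[0,0,-0.3]], "turn": [[0,0,0],[0,0,0],[0,0,0],[0,0,0],[0,0,0],[0,0,0],[0,0,0],[0,0,0],[0,0,0],[0,0,0]], "fingers": [-1,-1,-1,-1,-1,-1,-1,-1,-1,-1]}}

```text
time: 17.57
position: [0.5474, -0.0845, -0.0033]
tool_rot: [-0.145, -2.152, 2.152]
ft_force: [-2.5, -4.0, -1.9]
grip_width: 0.227
```

```bash
python3 st.py
```

```text
t 17.57 z -0.0033 face v rel butt0 mm 34.62 u -0.29 Fv -4.34 Fu -1.9 Fz -1.88 Tz -0.037 g 0.227 yaw -7.69
```

>>> {"method": "play_rows", "body": {"translation": [[0,0,-0.3],[0,0,-0.3],[0,0,-0.3],[0,0,-0.3],[0,0,-0.3],[0,0,-0.3],[0,0,-0.3],[0,0,-0.3],[0,0,-0.3],[0,0,-0.3]], "turn": [[0,0,0],[0,0,0],[0,0,0],[0,0,0],[0,0,0],[0,0,0],[0,0,0],[0,0,0],[0,0,0],[0,0,0]], "fingers": [-1,-1,-1,-1,-1,-1,-1,-1,-1,-1]}}

```text
time: 18.4
position: [0.5478, -0.0816, -0.0033]
tool_rot: [-0.145, -2.152, 2.152]
ft_force: [-1.5, -3.8, -1.7]
grip_width: 0.224
```

```bash
python3 st.py
```

```text
t 18.4 z -0.0033 face v rel butt0 mm 37.59 u -0.3 Fv -4.0 Fu -1.01 Fz -1.67 Tz -0.044 g 0.224 yaw -7.7
```

Still sliding freely at about 4 N; continuing in small steps.

>>> {"method": "play_rows", "body": {"translation": [[0,0,-0.3],[0,0,-0.3],[0,0,-0.3],[0,0,-0.3],[0,0,-0.3],[0,0,-0.3],[0,0,-0.3],[0,0,-0.3],[0,0,0],[0,0,0]], "turn": [[0,0,0],[0,0,0],[0,0,0],[0,0,0],[0,0,0],[0,0,0],[0,0,0],[0,0,0],[0,0,0],[0,0,0]], "fingers": [-1,-1,-1,-1,-1,-1,-1,-1,-1,-1]}}

```text
time: 19.23
position: [0.5482, -0.0791, -0.0032]
tool_rot: [-0.145, -2.152, 2.152]
ft_force: [-2.5, -3.3, -3.3]
grip_width: 0.224
```

```bash
python3 st.py
```

```text
t 19.23 z -0.0032 face v rel butt0 mm 40.12 u -0.24 Fv -3.62 Fu -2.01 Fz -3.29 Tz -0.019 g 0.224 yaw -7.69
```

>>> {"method": "play_rows", "body": {"translation": [[0,0,-0.3],[0,0,-0.3],[0,0,-0.3],[0,0,-0.3],[0,0,-0.3],[0,0,-0.3],[0,0,-0.3],[0,0,-0.3],[0,0,-0.3],[0,0,0]], "turn": [[0,0,0],[0,0,0],[0,0,0],[0,0,0],[0,0,0],[0,0,0],[0,0,0],[0,0,0],[0,0,0],[0,0,0]], "fingers": [-1,-1,-1,-1,-1,-1,-1,-1,-1,-1]}}

```text
time: 20.07
position: [0.5486, -0.0764, -0.0033]
tool_rot: [-0.145, -2.152, 2.152]
ft_force: [-2.1, -4.1, -1.8]
grip_width: 0.226
```

```bash
python3 st.py
```

```text
t 20.07 z -0.0033 face v rel butt0 mm 42.81 u -0.24 Fv -4.33 Fu -1.52 Fz -1.76 Tz -0.006 g 0.226 yaw -7.69
```

>>> {"method": "play_rows", "body": {"translation": [[0,0,-0.3],[0,0,-0.3],[0,0,-0.3],[0,0,-0.3],[0,0,-0.3],[0,0,-0.3],[0,0,-0.3],[0,0,-0.3],[0,0,-0.3],[0,0,0]], "turn": [[0,0,0],[0,0,0],[0,0,0],[0,0,0],[0,0,0],[0,0,0],[0,0,0],[0,0,0],[0,0,0],[0,0,0]], "fingers": [-1,-1,-1,-1,-1,-1,-1,-1,-1,-1]}}

```text
time: 20.9
position: [0.5489, -0.0738, -0.0033]
tool_rot: [-0.145, -2.152, 2.152]
ft_force: [-1.9, -4.4, -3.1]
grip_width: 0.225
```

```bash
python3 st.py; python3 - <<'E'
from h import *
a=cv2.imread("pics/top0.png")[110:200,255:350];b=ctrl.get_image("top")[110:200,255:350]
cv2.imwrite("pics/t11.png",np.hstack([cv2.resize(k,None,fx=4,fy=5,interpolation=cv2.INTER_CUBIC) for k in(a,b)]))
c=ctrl.get_image("wrist");cv2.imwrite("pics/w11.png",c)
E
```

```text
t 20.9 z -0.0033 face v rel butt0 mm 45.49 u -0.26 Fv -4.57 Fu -1.33 Fz -3.1 Tz -0.096 g 0.225 yaw -7.69
```

View pics/t11.png

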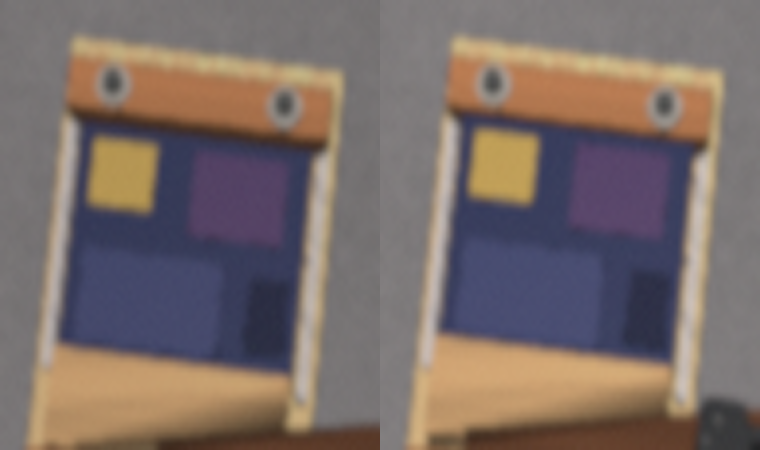

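View pics/w11.png

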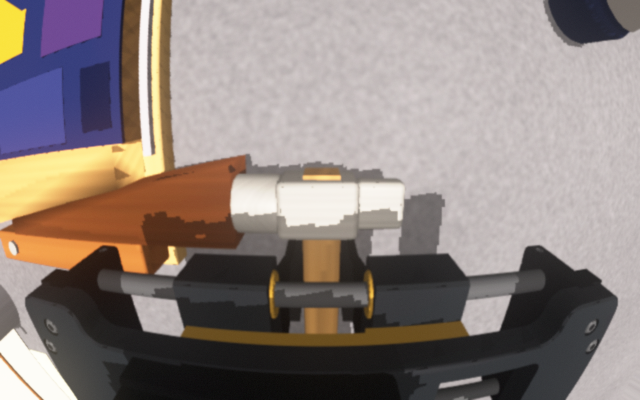

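>>> {"method": "play_rows", "body": {"translation": [[0,0,-0.25],[0,0,-0.25],[0,0,-0.25],[0,0,-0.25],[0,0,-0.25],[0,0,-0.25],[0,0,-0.25],[0,0,-0.25],[0,0,0],[0,0,0]], "turn": [[0,0,0],[0,0,0],[0,0,0],[0,0,0],[0,0,0],[0,0,0],[0,0,0],[0,0,0],[0,0,0],[0,0,0]], "fingers": [-1,-1,-1,-1,-1,-1,-1,-1,-1,-1]}}

```text
time: 21.83
position: [0.5492, -0.0718, -0.0033]
tool_rot: [-0.145, -2.152, 2.152]
ft_force: [-1.8, -4.1, -1.6]
grip_width: 0.223
```

```bash
python3 st.py
```

```text
t 21.83 z -0.0033 face v rel butt0 mm 47.49 u -0.23 Fv -4.29 Fu -1.23 Fz -1.64 Tz -0.05 g 0.223 yaw -7.69
```

>>> {"method": "play_rows", "body": {"translation": [[0,0,-0.25],[0,0,-0.25],[0,0,-0.25],[0,0,-0.25],[0,0,-0.25],[0,0,-0.25],[0,0,-0.25],[0,0,-0.25],[0,0,0],[0,0,0]], "turn": [[0,0,0],[0,0,0],[0,0,0],[0,0,0],[0,0,0],[0,0,0],[0,0,0],[0,0,0],[0,0,0],[0,0,0]], "fingers": [-1,-1,-1,-1,-1,-1,-1,-1,-1,-1]}}

```text
time: 22.67
position: [0.5494, -0.0698, -0.0033]
tool_rot: [-0.145, -2.152, 2.152]
ft_force: [-1.2, -3.8, -3.4]
grip_width: 0.224
```

```bash
python3 st.py
```

```text
t 22.67 z -0.0033 face v rel butt0 mm 49.51 u -0.27 Fv -3.94 Fu -0.7 Fz -3.44 Tz 0.021 g 0.224 yaw -7.69
```

>>> {"method": "play_rows", "body": {"translation": [[0,0,-0.25],[0,0,-0.25],[0,0,-0.25],[0,0,-0.25],[0,0,-0.25],[0,0,-0.25],[0,0,-0.25],[0,0,-0.25],[0,0,0],[0,0,0]], "turn": [[0,0,0],[0,0,0],[0,0,0],[0,0,0],[0,0,0],[0,0,0],[0,0,0],[0,0,0],[0,0,0],[0,0,0]], "fingers": [-1,-1,-1,-1,-1,-1,-1,-1,-1,-1]}}

```text
time: 23.5
position: [0.5497, -0.0678, -0.0033]
tool_rot: [-0.145, -2.152, 2.152]
ft_force: [-3.0, -3.9, -2.5]
grip_width: 0.23
```

```bash
python3 st.py
```

```text
t 23.5 z -0.0033 face v rel butt0 mm 51.52 u -0.26 Fv -4.3 Fu -2.42 Fz -2.49 Tz -0.015 g 0.23 yaw -7.69
```

>>> {"method": "play_rows", "body": {"translation": [[0,0,-0.25],[0,0,-0.25],[0,0,-0.25],[0,0,-0.25],[0,0,-0.25],[0,0,-0.25],[0,0,-0.25],[0,0,-0.25],[0,0,0],[0,0,0]], "turn": [[0,0,0],[0,0,0],[0,0,0],[0,0,0],[0,0,0],[0,0,0],[0,0,0],[0,0,0],[0,0,0],[0,0,0]], "fingers": [-1,-1,-1,-1,-1,-1,-1,-1,-1,-1]}}

```text
time: 24.33
position: [0.55, -0.0658, -0.0033]
tool_rot: [-0.145, -2.152, 2.152]
ft_force: [-2.3, -3.7, -2.6]
grip_width: 0.225
```

```bash
python3 st.py
```

```text
t 24.33 z -0.0033 face v rel butt0 mm 53.49 u -0.29 Fv -3.95 Fu -1.82 Fz -2.63 Tz -0.041 g 0.225 yaw -7.69
```

>>> {"method": "play_rows", "body": {"translation": [[0,0,-0.25],[0,0,-0.25],[0,0,-0.25],[0,0,-0.25],[0,0,-0.25],[0,0,-0.25],[0,0,-0.25],[0,0,-0.25],[0,0,-0.25],[0,0,-0.25]], "turn": [[0,0,0],[0,0,0],[0,0,0],[0,0,0],[0,0,0],[0,0,0],[0,0,0],[0,0,0],[0,0,0],[0,0,0]], "fingers": [-1,-1,-1,-1,-1,-1,-1,-1,-1,-1]}}

```text
time: 25.17
position: [0.55, -0.0647, -0.0032]
tool_rot: [-0.145, -2.15, 2.153]
ft_force: [-3.9, -6.8, -1.9]
grip_width: 0.223
```

```bash
python3 st.py
```

```text
t 25.17 z -0.0032 face v rel butt0 mm 54.61 u -0.38 Fv -7.28 Fu -2.96 Fz -1.94 Tz -0.063 g 0.223 yaw -7.74
```

>>> {"method": "play_rows", "body": {"translation": [[0,0,-0.25],[0,0,-0.25],[0,0,-0.25],[0,0,-0.25],[0,0,-0.25],[0,0,-0.25],[0,0,-0.25],[0,0,-0.25],[0,0,-0.25],[0,0,-0.25]], "turn": [[0,0,0],[0,0,0],[0,0,0],[0,0,0],[0,0,0],[0,0,0],[0,0,0],[0,0,0],[0,0,0],[0,0,0]], "fingers": [-1,-1,-1,-1,-1,-1,-1,-1,-1,-1]}}

```text
time: 26.0
position: [0.5499, -0.0644, -0.0032]
tool_rot: [-0.146, -2.146, 2.154]
ft_force: [-3.0, -10.8, -1.5]
grip_width: 0.223
```

```bash
python3 st.py
```

```text
t 26.0 z -0.0032 face v rel butt0 mm 54.87 u -0.51 Fv -11.09 Fu -1.49 Fz -1.52 Tz -0.09 g 0.223 yaw -7.82
```

>>> {"method": "play_rows", "body": {"translation": [[0,0,-0.3],[0,0,-0.3],[0,0,-0.3],[0,0,-0.3],[0,0,-0.3],[0,0,-0.3],[0,0,-0.3],[0,0,-0.3],[0,0,0],[0,0,0]], "turn": [[0,0,0],[0,0,0],[0,0,0],[0,0,0],[0,0,0],[0,0,0],[0,0,0],[0,0,0],[0,0,0],[0,0,0]], "fingers": [-1,-1,-1,-1,-1,-1,-1,-1,-1,-1]}}

```text
time: 26.83
position: [0.5498, -0.0642, -0.0031]
tool_rot: [-0.147, -2.143, 2.156]
ft_force: [-5.2, -13.4, 0.3]
grip_width: 0.226
```

```bash
python3 st.py
```

```text
t 26.83 z -0.0031 face v rel butt0 mm 55.05 u -0.68 Fv -13.98 Fu -3.33 Fz 0.28 Tz -0.202 g 0.226 yaw -7.91
```

>>> {"method": "play_rows", "body": {"translation": [[0,0,-0.4],[0,0,-0.4],[0,0,-0.4],[0,0,-0.4],[0,0,-0.4],[0,0,-0.4],[0,0,0],[0,0,0],[0,0,0],[0,0,0]], "turn": [[0,0,0],[0,0,0],[0,0,0],[0,0,0],[0,0,0],[0,0,0],[0,0,0],[0,0,0],[0,0,0],[0,0,0]], "fingers": [-1,-1,-1,-1,-1,-1,-1,-1,-1,-1]}}

```text
time: 27.67
position: [0.5497, -0.0639, -0.0031]
tool_rot: [-0.148, -2.139, 2.157]
ft_force: [-6.0, -16.4, 2.4]
grip_width: 0.224
```

```bash
python3 st.py
```

```text
t 27.67 z -0.0031 face v rel butt0 mm 55.33 u -0.84 Fv -17.01 Fu -3.73 Fz 2.38 Tz -0.235 g 0.224 yaw -7.99
```

>>> {"method": "play_rows", "body": {"translation": [[0,0,-0.4],[0,0,-0.4],[0,0,-0.4],[0,0,0],[0,0,0],[0,0,0],[0,0,0],[0,0,0],[0,0,0],[0,0,0]], "turn": [[0,0,0],[0,0,0],[0,0,0],[0,0,0],[0,0,0],[0,0,0],[0,0,0],[0,0,0],[0,0,0],[0,0,0]], "fingers": [-1,-1,-1,-1,-1,-1,-1,-1,-1,-1]}}

```text
time: 28.5
position: [0.5496, -0.0639, -0.003]
tool_rot: [-0.148, -2.137, 2.158]
ft_force: [-6.2, -17.5, 1.4]
grip_width: 0.224
```

```bash
python3 st.py; python3 - <<'E'
from h import *
cv2.imwrite("pics/w12.png",ctrl.get_image("wrist"))
E
```

```text
t 28.5 z -0.003 face v rel butt0 mm 55.32 u -0.91 Fv -18.13 Fu -3.81 Fz 1.4 Tz -0.26 g 0.224 yaw -8.04
```

View pics/w12.png

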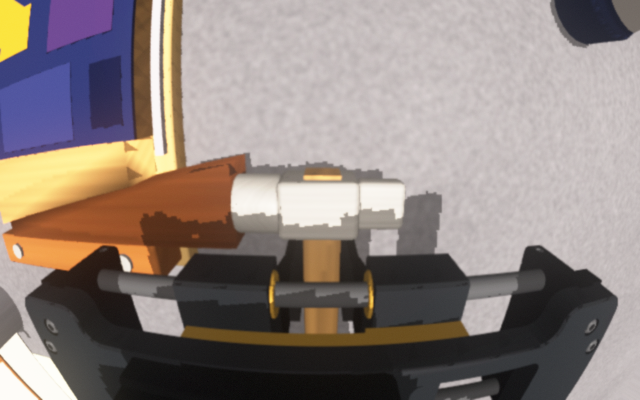

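>>> {"method": "play_rows", "body": {"translation": [[0,0,4],[0,0,5],[0,0,4],[0,0,2],[0,0,0],[0,0,-1.5],[0,0,-1.5],[0,0,-1.5],[0,0,-1.5],[0,0,-1.5]], "turn": [[0,0,0],[0,0,0],[0,0,0],[0,0,0],[0,0,0],[0,0,0],[0,0,0],[0,0,0],[0,0,0],[0,0,0]], "fingers": [-1,-1,-1,-1,-1,-1,-1,-1,-1,-1]}}

```text
time: 29.38
position: [0.5501, -0.0641, -0.0032]
tool_rot: [-0.145, -2.149, 2.154]
ft_force: [-1.8, -5.9, -0.7]
grip_width: 0.224
```

```bash
python3 st.py
```

```text
t 29.38 z -0.0032 face v rel butt0 mm 55.25 u -0.42 Fv -6.07 Fu -0.98 Fz -0.74 Tz -0.135 g 0.224 yaw -7.72
```

>>> {"method": "play_rows", "body": {"translation": [[0,0,-1],[0,0,-1],[0,0,-1],[0,0,-1],[0,0,-1],[0,0,-1],[0,0,-0.5],[0,0,0],[0,0,0],[0,0,0]], "turn": [[0,0,0],[0,0,0],[0,0,0],[0,0,0],[0,0,0],[0,0,0],[0,0,0],[0,0,0],[0,0,0],[0,0,0]], "fingers": [-1,-1,-1,-1,-1,-1,-1,-1,-1,-1]}}

```text
time: 30.22
position: [0.5497, -0.0641, -0.003]
tool_rot: [-0.148, -2.139, 2.157]
ft_force: [-4.3, -13.3, 1.8]
grip_width: 0.222
```

```bash
python3 st.py
```

```text
t 30.22 z -0.003 face v rel butt0 mm 55.22 u -0.77 Fv -13.79 Fu -2.46 Fz 1.83 Tz -0.243 g 0.222 yaw -8.01
```

>>> {"method": "play_rows", "body": {"translation": [[0,0,-0.5],[0,0,-0.5],[0,0,-0.5],[0,0,-0.5],[0,0,-0.5],[0,0,0],[0,0,0],[0,0,0],[0,0,0],[0,0,0]], "turn": [[0,0,0],[0,0,0],[0,0,0],[0,0,0],[0,0,0],[0,0,0],[0,0,0],[0,0,0],[0,0,0],[0,0,0]], "fingers": [-1,-1,-1,-1,-1,-1,-1,-1,-1,-1]}}

```text
time: 31.05
position: [0.5496, -0.0639, -0.003]
tool_rot: [-0.149, -2.135, 2.159]
ft_force: [-5.5, -17.7, 2.2]
grip_width: 0.225
```

```bash
python3 st.py
```

```text
t 31.05 z -0.003 face v rel butt0 mm 55.33 u -0.93 Fv -18.26 Fu -3.04 Fz 2.2 Tz -0.276 g 0.225 yaw -8.1
```

>>> {"method": "play_rows", "body": {"translation": [[0,0,6],[0,0,14],[0,0,22],[0,0,26],[0,0,26],[0,0,24],[0,0,18],[0,0,12],[0,0,6],[0,0,0]], "turn": [[0,0,0],[0,0,0],[0,0,0],[0,0,0],[0,0,0],[0,0,0],[0,0,0],[0,0,0],[0,0,0],[0,0,0]], "fingers": [-1,-1,-1,-1,-1,-1,-1,-1,-1,-1]}}

```text
time: 31.88
position: [0.5309, -0.2071, -0.0033]
tool_rot: [-0.147, -2.151, 2.151]
ft_force: [-0.1, 1.3, -2.1]
grip_width: 0.222
```

>>> {"method": "play_rows", "body": {"translation": [[0,0,0],[0,0,0],[0,5,0],[0,5,0],[0,5,0],[0,4,0],[0,2,0],[0,2,0],[0,0,0],[0,0,0]], "turn": [[0,0,0],[0,0,0],[0,0,0],[0,0,0],[0,0,0],[0,0,0],[0,0,0],[0,0,0],[0,0,0],[0,0,0]], "fingers": [-1,-1,-1,-1,-1,-1,-1,-1,-1,-1]}}

```text
time: 32.72
position: [0.531, -0.2062, -0.0263]
tool_rot: [-0.145, -2.152, 2.152]
ft_force: [0.8, -0.5, -2.8]
grip_width: 0.227
```

```bash
python3 st.py; python3 - <<'E'
from h import *
cv2.imwrite("pics/w13.png",ctrl.get_image("wrist"))
im=ctrl.get_image("side");cv2.imwrite("pics/s13.png",cv2.resize(im[110:270,220:490],None,fx=2.9,fy=2.9,interpolation=cv2.INTER_CUBIC))
E
```

```text
t 32.72 z -0.0263 face v rel butt0 mm -88.17 u -0.24 Fv -0.42 Fu 0.88 Fz -2.75 Tz 0.011 g 0.227 yaw -7.7
```

View pics/s13.png

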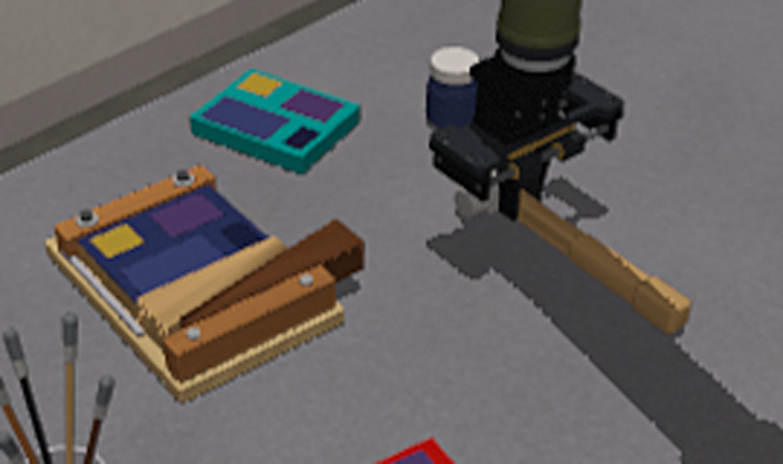

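>>> {"method": "play_rows", "body": {"translation": [[0,1,0],[0,1,0],[0,0.7,0],[0,0.3,0],[0,0,0],[0,0,0],[0,0,0],[0,0,0],[0,0,0],[0,0,0]], "turn": [[0,0,0],[0,0,0],[0,0,0],[0,0,0],[0,0,0],[0,0,0],[0,0,0],[0,0,0],[0,0,0],[0,0,0]], "fingers": [-1,-1,-1,-1,-1,-1,-1,-1,-1,-1]}}

```text
time: 33.65
position: [0.531, -0.2062, -0.0292]
tool_rot: [-0.145, -2.152, 2.152]
ft_force: [-0.7, -0.1, -2.3]
grip_width: 0.222
```

```bash
python3 st.py
```

```text
t 33.65 z -0.0292 face v rel butt0 mm -88.14 u -0.25 Fv -0.24 Fu -0.71 Fz -2.32 Tz -0.042 g 0.222 yaw -7.69
```

>>> {"method": "play_rows", "body": {"translation": [[0,0.3,0],[0,0.3,0],[0,0.3,0],[0,0.3,0],[0,0,0],[0,0,0],[0,0,0],[0,0,0],[0,0,0],[0,0,0]], "turn": [[0,0,0],[0,0,0],[0,0,0],[0,0,0],[0,0,0],[0,0,0],[0,0,0],[0,0,0],[0,0,0],[0,0,0]], "fingers": [-1,-1,-1,-1,-1,-1,-1,-1,-1,-1]}}

```text
time: 34.48
position: [0.531, -0.2062, -0.0293]
tool_rot: [-0.145, -2.151, 2.152]
ft_force: [-3.6, 2.3, 7.7]
grip_width: 0.226
```

```bash
python3 st.py
```

```text
t 34.48 z -0.0293 face v rel butt0 mm -88.16 u -0.26 Fv 1.8 Fu -3.86 Fz 7.73 Tz -0.035 g 0.226 yaw -7.7
```

>>> {"method": "play_rows", "body": {"translation": [[0,-0.8,0],[0,0,0],[0,0,0],[0,0,0],[0,0,0],[0,0,0],[0,0,0],[0,0,0],[0,0,0],[0,0,0]], "turn": [[0,0,0],[0,0,0],[0,0,0],[0,0,0],[0,0,0],[0,0,0],[0,0,0],[0,0,0],[0,0,0],[0,0,0]], "fingers": [-1,-1,1,1,1,1,1,1,1,1]}}

```text
time: 35.32
position: [0.531, -0.2062, -0.0297]
tool_rot: [-0.145, -2.152, 2.152]
ft_force: [-0.3, -0.7, 0.6]
grip_width: 0.744
```

>>> {"method": "play_rows", "body": {"translation": [[0,0,0],[0,0,0],[0,0,0],[0,0,0],[0,-5,0],[0,-10,0],[0,-20,0],[0,-20,0],[0,-20,0],[0,-20,0]], "turn": [[0,0,0],[0,0,0],[0,0,0],[0,0,0],[0,0,0],[0,0,0],[0,0,0],[0,0,0],[0,0,0],[0,0,0]], "fingers": [1,1,1,1,1,1,1,1,1,1]}}

```text
time: 36.15
position: [0.5313, -0.2062, 0.0674]
tool_rot: [-0.146, -2.152, 2.153]
ft_force: [0.4, 0.8, -0.7]
grip_width: 1.001
```

>>> {"method": "play_rows", "body": {"translation": [[0,-20,0],[0,-20,0],[0,-20,20],[0,-10,20],[0,0,20],[0,0,20],[0,0,20],[0,0,10],[0,0,0],[0,0,0]], "turn": [[0,0,0],[0,0,0],[0,0,0],[0,0,0],[0,0,0],[0,0,0],[0,0,0],[0,0,0],[0,0,0],[0,0,0]], "fingers": [1,1,1,1,1,1,1,1,1,1]}}

```text
time: 36.98
position: [0.5164, -0.3147, 0.1357]
tool_rot: [-0.146, -2.152, 2.151]
ft_force: [0.1, 0.1, -0.8]
grip_width: 1.006
```

```bash
python3 st.py; python3 - <<'E'
from h import *
a=ctrl.get_image("top");cv2.imwrite("pics/t14.png",a)
a=ctrl.get_image("side");cv2.imwrite("pics/s14.png",cv2.resize(a[110:290,200:500],None,fx=2.6,fy=2.6))
E
```

```text
t 36.98 z 0.1357 face v rel butt0 mm -197.64 u -0.19 Fv 0.13 Fu 0.07 Fz -0.85 Tz -0.009 g 1.006 yaw -7.73
```

View pics/t14.png

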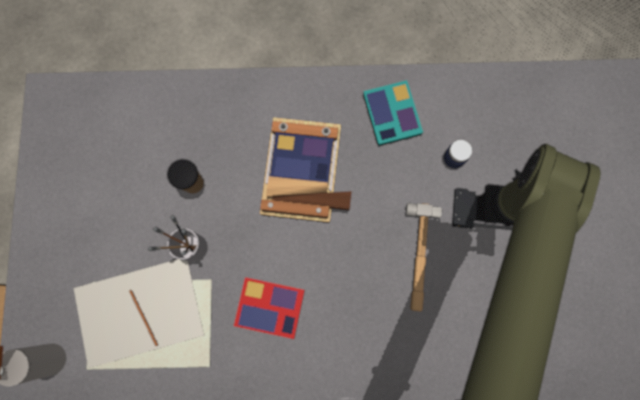

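View pics/s14.png

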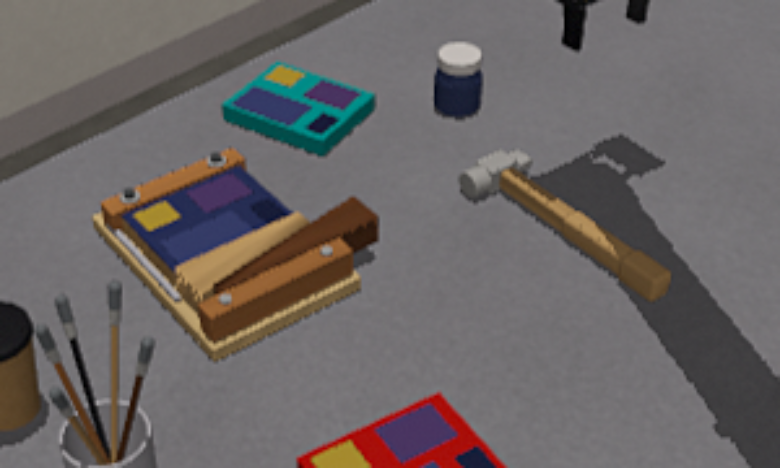

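Top view: the hammer lies flat with its head at (424,210), clear of the jig. The wedge butt is at (350,200), the panel is tight against the fence, and the bystanders have not moved. I'm handing it in.

```bash
python3 -c "
from bench import ctrl
print(ctrl.close_job(),ctrl.get_state()['time'])"
```

```text
the job is handed in; nothing more can be done
the job is handed in; nothing more can be done
```

The wedge is tight, the panel is held against the fence, and the hammer lies flat on the bench about 14 cm from the wedge. The job took about 37 s of the 61 s allowed.

- **Driving the wedge:** I used the round face and pressed with small, slow steps rather than free swings. The wedge slid about 55 mm at roughly 4 N, then stopped.
- **Tightness check:** I backed off and tapped again. At 14 N and then 18 N the face stayed at the same spot to about 0.1 mm. The highest force I read was 18 N, but force was only read at the end of each move, so a brief peak between readings would not show.
- **Laying the hammer down:** I lowered it until I felt the bench, released it and moved the arm away. The last top and side pictures show the bystanders and look-alike panels where they were. At their resolution I see no gap between panel and fence.

**Disagreement with the description:** the real fingertips sit about 35 mm short of the stated tool point. My first grasp therefore closed in the air above the handle, touching nothing. I measured the offset in the side view and gripped again lower.

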